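# Hang the check weight on its drop-flap peg

### The arm

A 6-joint arm with a two-finger parallel gripper is mounted at the origin on a cart in front of the work surface, level with it; the furniture and walls round the work are solid. World frame = base frame: x ahead of the robot, y to its left, z up, the work surface at z = 0. Lengths are in mm, angles in degrees, forces in N, time in s.
With the tool pointing down it reaches from about 325 to 775 mm from the base axis. Payload 5.5 kg.
Tool frame: the origin (TCP) lies on the centre line of the jaws, within the pads' length; the fingertips stand 8 mm ahead of it and the grasp point (between the pads) lies 11 mm behind it; z points along the fingers, y is the line along which they close (so a half turn about z gives the same grasp; the last joint's range is limited). The gripper opens to 85 mm and grips with 20 to 120 N. Pads are 22 mm wide; open, the fingers measure 114 mm over their backs; the gripper's body (76 mm by 85 mm) begins 54 mm behind the grasp point. The pads swing forward as they close: fully open they stand 13 mm farther back than shut.
Start: joints at [64.761, 5.22, 70.514, -0, 104.267, -3.249], TCP at [224.674, 556.362, 239.275] pointing down, gripper open.
Joint ranges: [-164.24, 164.24], [-49.07, 125.15], [9.68, 141.18], [-86.29, 266.29], [3.28, 154.24], [-151.56, 151.56]. Speed limits (degrees/s): [147.25, 147.25, 172.46, 180, 180, 180].

### API

Orientations are given as a 3x3 rotation matrix whose columns are the frame's x, y, z axes.
In Python, from plant import arm gives the robot as it stands.
- The arm moves only by the tool servo_tool, never from a script. Its argument "commands" is a list of rows, each an object with "dp": the shift along the tool's x, y, z as a fraction of full scale, a list of three; "dr": the turn, a rotation vector about the tool's x, y, z as a fraction of full scale, a list of three; "jaw": the opening, from 0 (shut) to 1 (fully open). In form: [{"dp": [tx, ty, tz], "dr": [rx, ry, rz], "jaw": jaw}, ...]. A call has 1 to 20 rows; each row shifts and turns the commanded pose from where the row before left it, along the tool's axes as they then stand; what a row does not reach is not made up. Full scale, the value 1, is 30 mm for a shift and 4 degrees for a turn. A row lasts 1/10 s, in which the tool goes at most 50 mm and 8.59 degrees, less where a joint would pass 70% of its speed; a pose out of reach is approached as far as the arm can. A call with a number of a shift or a turn outside -1 to 1 is refused whole. A call with a gripper value outside its range is refused whole. The fingers move at their own pace and stop on an object; the grip force is fixed at half the most. Time passes only in rows, so rows that do not move let the fingers close. It gives the time, the measured TCP pose, the force, the opening and the grip force at its end, in the units of the state.
- arm.read_state(): the state, without advancing time (a new reading comes with each control period).
- arm.get_image(name): name is "scene" or "top"; returns a dict with "image" (420x560x3 uint8, red, green, blue), "K" (3x3 intrinsics, pixels), "eye" and "attitude" of the camera in the world. Camera axes: x right, y up, looking along -z (the intrinsics and any distortion apply to the point x, -y, -z); pixel columns grow to the right and rows downward; lengths in mm; the calibration is good to about 2 mm. A picture is of the moment at which its call begins. There is no depth.
- arm.sign_off(): hands the job in; it is judged then, once.
The state is a dict: "clock": time; "joints": joint angles; "dq": joint speeds; "joint_torque": joint torques, N m; "tcp_pos": TCP position; "eef_rot": TCP orientation; "ft_force": force on the tool from outside, world axes, zero at the start; "ft_torque": the same for the moment, N m; "finger_gap": opening from 0.0 (shut) to 1.0 (fully open); "finger_force": force on a finger pad.
Only numpy, scipy, OpenCV 4.12 (cv2) and the standard library are available. Lean on these libraries where they do the work, as an engineer would, in place of code of your own. Each camera call takes 0.05 s, during which the arm holds its last target. There are 200 camera calls.

### The job

Put the balance's check weight away: take it by the lug on its top and hang it by its eye on the peg of the stand. Push the eye onto the peg so that it lifts the little hanging flap, press on against the sprung pusher until the flap falls shut in front of the eye, then let the eye down softly until it rests on the peg and let go, so that the weight hangs quietly, locked in by the flap. Work gently by feel, never knocking or forcing the weight against the stand (keep well under 20 N) nor dropping it onto the peg, and leave the other things where they are.

Things in the scene. Friction and masses are not known exactly. Their poses are not given: they have to be found in the camera images.
- peg_stand: Fixed grey and aluminium stand; origin at its foot on the bench. +x: the way the eye is pushed on; the level peg points to -x at y = 0. Foot 140 x 140 x 12 mm (x -40 to 100); column x 26 to 48, 213 high; block 60 wide, 40 high at x 0 to 25 carries the peg. The clamp is adjustable: the peg with its flap and pusher sits up to 11 mm above or below and 8 mm out or in from nominal, NOT measured: find by feel.
- nose (a point): Nominal place (fixed to the stand, see peg_stand) of the centre of the peg's nose tip: stand x -104, y 0, z 165 mm. The true tip is within 8 mm of it along x and 11 mm in z. Axes as the stand. The peg is a slotted steel bar, 17 mm wide (y), 12 mm high (z), rounded at the nose; the eye rests on its top.
- pusher (a point): Nominal place (same unmeasured offset as the peg) of the sprung pusher's front face at rest, on the peg's line 35 mm behind the nose tip. It is a steel yoke 48 mm wide, from 24 mm below to 14.5 mm above the peg's centre line, straddling the peg; it slides back up to 30 mm, with 2 N at first touch plus 0.3 N per mm (11 N at the end, rigid beyond).
- flap (a joint): Keeper: steel strip 6.5 wide, 4 thick, 48 mm long, very light, pivoted on the peg's line 6 mm behind its tip. 0 rad: hangs down (stop; cannot swing outward). Grows to 1.5 as the eye's lower bar swings it inward (+x) and up into the peg's slot. Falls to 0 once that bar is past its tip: after about 8 mm of pusher travel with the eye resting on the peg, up to 25 mm with the eye held higher.
- lug (a point): Centre of the grip lug on top of the loose steel check weight: an upright flat-sided block 18 mm (x) by 24 mm (y), 34 mm high. It is 137 mm above the underside; the weight stands upright on the bench at the start (height 155 mm, mass 0.24 to 0.45 kg). x axis: through the eye (either way round will do).
- eye (a point): Centre of the weight's eye, 49 mm below lug, same axes: a window 34 mm wide (y) and 44 mm high (z, cut upper corners) in an upright flat plate 54 wide, 64 high, 8 mm thick (x), bars 10 mm. Under the plate a neck 12 mm thick, 26 mm long, and a round body 44 mm across, 30 mm high. When it hangs, the eye's centre is 16 mm below the peg's centre line.
- petri_dish: Bystander: covered clear dish, 69 mm across, 16 mm high; origin under its centre.
- grease_jar: Bystander: small screw jar with green lid, 40 mm across, 26 mm high; origin under its centre.
- seal_case: Bystander: flat clear case 62 x 86 x 17 mm; origin under its centre.
- tweezers: Bystander: steel tweezers lying flat, 121 x 15 x 9 mm along x; origin under its centre.
- tube_rack: Bystander: orange microtube rack 62 x 160 x 42 mm, long along y; origin under its centre.
Not all that is in view belongs to the job. What is meant by the part that bears lug is not green or yellow, and is the larger of those in its own colour.

How it is judged (in metres and radians):
On the way, in this order (a step that is already met when the one before it is completed fails the run):
1. the eye, on the peg, has lifted the flap (value of joint flap above 0.5 rad and x of eye in the frame of peg_stand between -0.13 and 0 m and y of eye in the frame of peg_stand between -0.02 and 0.02 m and z of eye in the frame of peg_stand between 0.12 and 0.21 m), for 0.1 s.
2. the eye has gone in past the flap and the flap has fallen shut in front of it (value of joint flap below 0.15 rad and x of eye in the frame of peg_stand between -0.1 and 0 m and y of eye in the frame of peg_stand between -0.02 and 0.02 m and z of eye in the frame of peg_stand between 0.12 and 0.21 m), for 0.2 s.
At the end, for the whole second after the job is handed in: The check weight hangs still and upright (within 0.2 rad) by its eye on the peg, between the flap and the pusher (eye centre 58 to 101 mm toward -x of the stand's origin, within 15 mm sideways, 132 to 166 mm above the bench), and the flap hangs shut (below 0.15 rad) in front of it (value of joint flap below 0.15 rad and x of eye in the frame of peg_stand between -0.101 and -0.058 m and y of eye in the frame of peg_stand between -0.015 and 0.015 m and z of eye in the frame of peg_stand between 0.132 and 0.166 m and angle between eye's own z axis and vertical below 0.2 rad and linear speed of check_weight below 0.03 m/s); the robot touches nothing.
It fails at once if the weight, let go at the peg, falls instead of having been set down (over 0.15 m/s out of the fingers) (contact force between the fingers and check_weight below 0.3 N and linear speed of check_weight above 0.15 m/s and height (world z) of eye above 0.11 m).
It fails at once if the check weight is forced, knocked or dropped against the stand with more than 20 N (contact force between check_weight and peg_stand above 20 N).
It fails at once if the gripper presses on the stand with more than 20 N (contact force between the fingers and peg_stand above 20 N).
It fails at once if a bystander (dish, jar, case, tweezers, tube rack) is pushed more than 30 mm away (distance of any of petri_dish, grease_jar, seal_case, tweezers, tube_rack from where it was at the start of the episode above 0.03 m).
It also fails if it takes over 56 s, if anything falls off the work surface, if the arm or the gripper's body presses on something with over 40 N, if the wrist force passes 120 N, or if a joint passes its speed limit or range.

## Working session

There is one attempt and no reset: what is moved stays moved. The work goes in short steps, Python scripts to look and compute and a tool call to move; the robot and the scene stay as the last step left them, time stands still between calls to the robot, and variables do not carry over. Pictures are saved under pics/ and viewed, at most 10 in all, crops included, and the job is handed in when it is done.

Besides the shell and the picture viewer there is one more tool, called as name(argument=value, ...), one argument or row to a line, values as JSON. servo_tool: Moves the arm, as the interface text tells. Shift numbers are shares of 30 mm and turn numbers shares of 4 degrees, none past 1 either way. Its arguments: {"type":"object","properties":{"commands":{"type":"array"}},"required":["commands"]}

```bash
mkdir -p pics; cat > h.py <<'E'
from plant import arm
import cv2,numpy as np
def snap(n,f):
    d=arm.get_image(n); cv2.imwrite(f'pics/{f}.png',cv2.cvtColor(d['image'],cv2.COLOR_RGB2BGR))
    np.savez(f'pics/{f}.npz',**{k:np.array(v) for k,v in d.items()}); return d
def load(f): return dict(np.load(f'pics/{f}.npz'))
def ray(d,u,v):
    p=np.linalg.solve(d['K'],[u,v,1.]); R=d['attitude']
    return d['eye'], R@np.array([p[0],-p[1],-p[2]])
def onz(d,u,v,z):
    e,r=ray(d,u,v); return e+r*(z-e[2])/r[2]
def proj(d,P):
    q=np.array(d['attitude']).T@(np.array(P)-d['eye']); q=d['K']@np.array([q[0],-q[1],-q[2]]); return q[:2]/q[2]
E
python3 - <<'E'
from h import *
for n in('scene','top'):
    d=snap(n,n); print({k:(v if k!='image' else 0) for k,v in d.items()})
a=cv2.imread('pics/scene.png');b=cv2.imread('pics/top.png')
print(arm.read_state())
E
```

```text
{'image': 0, 'K': array([[436.29874472,   0.        , 282.36734218],
       [  0.        , 436.29874472, 215.81603741],
       [  0.        ,   0.        ,   1.        ]]), 'eye': array([-136.13853902, -663.16276707,  769.76275842]), 'attitude': array([[ 6.59458962e-01,  4.52137761e-01, -6.00570831e-01],
       [-7.51740494e-01,  3.96981770e-01, -5.26584944e-01],
       [ 3.26733477e-04,  7.98734574e-01,  6.01683450e-01]])}
{'image': 0, 'K': array([[390.25788207,   0.        , 279.11973893],
       [  0.        , 390.25788207, 210.59468632],
       [  0.        ,   0.        ,   1.        ]]), 'eye': array([ 379.05546555,  -97.46255087, 1011.95041255]), 'attitude': array([[ 0.02835712,  0.98418742, -0.17484564],
       [-0.99957239,  0.02916789,  0.00206857],
       [ 0.00713574,  0.17471221,  0.98459368]])}
{'clock': 0.1, 'joints': array([ 6.47635945e+01,  5.25849325e+00,  7.05758284e+01, -1.83003225e-03,
        1.04265486e+02, -3.25055181e+00]), 'dq': array([ 0.16048798, -0.14439003, -0.26125836,  0.06327265, -0.05531405,
       -0.00919043]), 'joint_torque': array([ 2.63900009e-03, -4.60217071e+01, -4.19217682e+01,  9.93685774e-06,
        1.06516352e-02, -2.43019983e-06]), 'tcp_pos': array([224.55532001, 556.14012301, 238.25870368]), 'eef_rot': array([[-9.27273356e-01,  3.74384312e-01, -7.14697814e-04],
       [ 3.74384988e-01,  9.27271997e-01, -1.58891302e-03],
       [ 6.78551616e-05, -1.74092884e-03, -9.99998482e-01]]), 'ft_force': array([0.48565052, 0.03948819, 0.92216268]), 'ft_torque': array([ 0.02504168, -0.05694673,  0.03317468]), 'finger_force': 0.0, 'finger_gap': 1.0000270097158726}
```

View pics/scene.png

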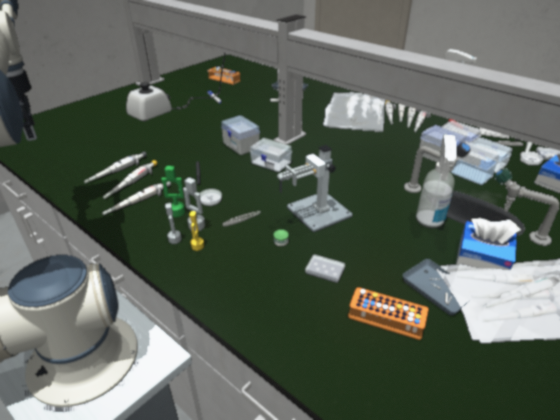

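View pics/top.png

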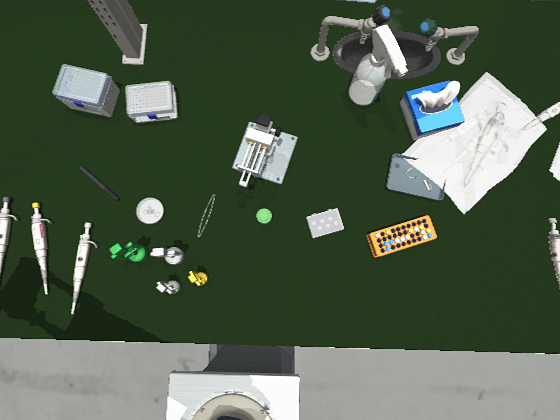

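Candidates in scene/top: green (172,190)/(130,252), large steel (195,205)/(168,254), small steel (174,225)/(170,287), yellow (196,232)/(198,278). By the description it is the larger steel one, so I'll check that in a close crop along with the stand.

```bash
python3 - <<'E'
import cv2,numpy as np
a=cv2.imread('pics/scene.png');b=cv2.imread('pics/top.png')
def c(im,x,y,w,h,s): return cv2.resize(im[y:y+h,x:x+w],(400,300),interpolation=cv2.INTER_CUBIC)
# 4x for 100x75 ; scene weights need 100 x 100
o=np.vstack([np.hstack([c(a,145,160,100,75,4)[:,:],c(b,100,225,120,90,4)]),np.hstack([c(a,265,145,100,75,4),c(b,220,110,100,75,4)])])
cv2.imwrite('pics/crop.png',o)
E
```

```text
(no output)
```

View pics/crop.png

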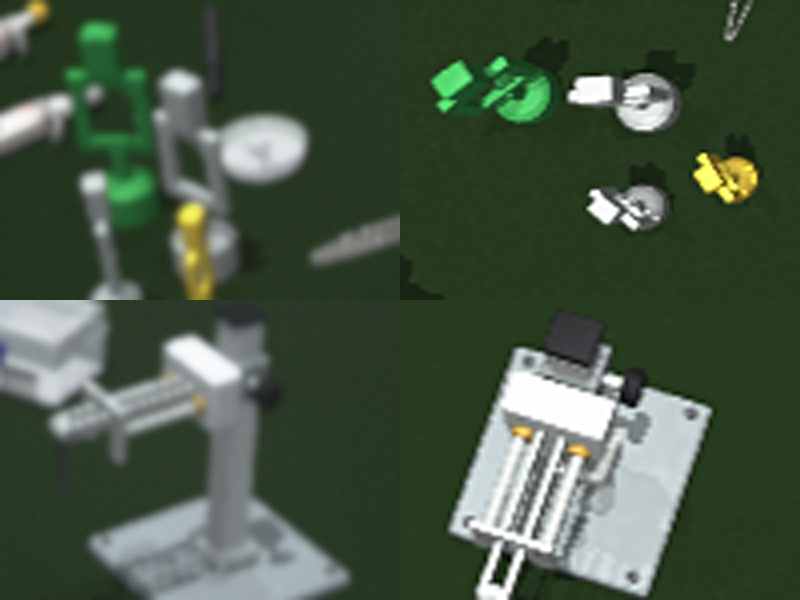

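Left crops: the tall plain steel weight (scene (190,200), top lug (157,252), body (174,255)) is clearly larger than the small steel one, so it's chosen. The foot corners and peg nose are also visible. Next I'll fit poses by silhouette and corners.

```bash
cat > fit.py <<'E'
from h import *
from scipy.optimize import differential_evolution,least_squares
T=load('top');S=load('scene')
def box(x0,x1,y0,y1,z0,z1): return np.array([[x,y,z] for x in(x0,x1) for y in(y0,y1) for z in(z0,z1)],float)
t=np.linspace(0,2*np.pi,24,endpoint=False)
cyl=np.vstack([np.c_[22*np.cos(t),22*np.sin(t),0*t+z] for z in(0,30)])
parts=[cyl,box(-6,6,-6,6,30,56),box(-4,4,-27,27,56,66),box(-4,4,-27,27,110,120),box(-4,4,-27,-17,56,120),box(-4,4,17,27,56,120),box(-9,9,-12,12,120,154)]
F=4
def render(d,p,roi):
    x,y,a=p;c,s=np.cos(a),np.sin(a);R=np.array([[c,-s,0],[s,c,0],[0,0,1]])
    u0,v0,w,h=roi;m=np.zeros((h*F,w*F),np.uint8)
    for P in parts:
        q=np.array([proj(d,R@X+[x,y,0]) for X in P]);q=((q-[u0,v0]+.5)*F).astype(np.float32)
        cv2.fillConvexPoly(m,np.round(cv2.convexHull(q)).astype(int),255)
    return cv2.resize(m,(w,h),interpolation=cv2.INTER_AREA)/255.
rt=(146,242,45,28);rs=(180,170,24,64)
def mask(d,r):
    i=d['image'][r[1]:r[1]+r[3],r[0]:r[0]+r[2]].astype(float)
    return np.clip((i[...,2]-20)/70,0,1), (i[...,0]-i[...,2]<50)&(i[...,1]-i[...,0]<50)
mt,vt=mask(T,rt);ms,vs=mask(S,rs)
def cost(p): return (np.abs(render(T,p,rt)-mt)*vt).sum()+(np.abs(render(S,p,rs)-ms)*vs).sum()
if __name__=='__main__':
    g=onz(T,173.5,255,30);print(g)
    r=differential_evolution(cost,[(g[0]-15,g[0]+15),(g[1]-15,g[1]+15),(-np.pi/2,np.pi/2)],popsize=12,maxiter=40,seed=1,polish=False)
    print(r.x[:2],np.degrees(r.x[2]),r.fun,mt.sum()+ms.sum())
    for a in range(-90,90,20): print(a,round(cost([*r.x[:2],np.radians(a)]),1),end=' ')
    C=[onz(T,u,v,12) for u,v in((250.75,122),(298,136.75),(281,184),(232,168))]
    L=[(100,70),(100,-70),(-40,-70),(-40,70)]
    f=lambda p:np.ravel([np.array([p[0]+np.cos(p[2])*x-np.sin(p[2])*y,p[1]+np.sin(p[2])*x+np.cos(p[2])*y])-c[:2] for (x,y),c in zip(L,C)])
    q=least_squares(f,[500,0,0]);print('\nstand',q.x[:2],np.degrees(q.x[2]),np.round(q.fun,1))
    c,s=np.cos(q.x[2]),np.sin(q.x[2])
    for X in((-104,0,165),(-104,0,154),(-104,0,176)):
        W=[q.x[0]+c*X[0],q.x[1]+s*X[0],X[2]];print(W,proj(T,W),proj(S,W))
    W=np.array([q.x[0],q.x[1],0])
    for n,d in(('top',T),('scene',S)):
        im=d['image'][...,::-1].copy()
        k=4;r=(225,115,100,75) if n=='top' else (268,145,100,75)
        im=cv2.resize(im[r[1]:r[1]+r[3],r[0]:r[0]+r[2]],None,fx=k*1.0,fy=k*1.0,interpolation=cv2.INTER_CUBIC)
        for X in [(a,b,12) for a,b in L]+[(26,11,213),(26,-11,213),(48,-11,213),(48,11,213),(-104,0,165),(-104,0,154),(-104,0,176)]:
            P=W+[c*X[0]-s*X[1],s*X[0]+c*X[1],X[2]];v=(proj(d,P)-r[:2]+.5)*k
            cv2.circle(im,tuple(int(z) for z in v),2,(0,0,255),-1)
        w=rt if n=='top' else rs
        j=cv2.resize(d['image'][w[1]:w[1]+w[3],w[0]:w[0]+w[2]][...,::-1],None,fx=4,fy=4,interpolation=cv2.INTER_CUBIC)
        m=cv2.resize((render(d,r_.x if 0 else globals()['r0'],w)*255).astype(np.uint8),None,fx=4,fy=4) if 'r0' in globals() else None
        o=np.zeros((300,800,3),np.uint8);o[:,:400]=im;o[:min(300,j.shape[0]),400:400+j.shape[1]]=j[:300]
        mm=cv2.resize((render(d,R0,w)*255).astype(np.uint8),None,fx=4,fy=4) if 'R0' in globals() else cv2.resize((render(d,BEST(),w)*255).astype(np.uint8),None,fx=4,fy=4) if 'BEST' in globals() else np.zeros(j.shape[:2],np.uint8)
        cv2.imwrite(f'pics/o_{n}.png',o)
    np.save('fit.npy',[*globals()['q'].x])
E
sed -i '/m=cv2.resize((render(d,r_/d;/mm=cv2/d' fit.py
sed -i 's/^    W=np.array(\[q.x\[0\]/    best=render\n&/' fit.py
python3 fit.py; python3 -c "
import cv2,numpy as np
cv2.imwrite('pics/o.png',np.vstack([cv2.imread('pics/o_top.png'),cv2.imread('pics/o_scene.png')]))"
```

```text
[432.90026732 161.23275131  30.        ]
[433.67688209 164.6886364 ] 7.652059394914856 400.493837535014 1405.0714285714284
-90 591.6 -70 568.4 -50 638.1 -30 673.6 -10 518.7 10 407.9 30 500.4 50 606.4 70 613.5 
stand [684.79674193 -49.60410029] -17.445659133621977 [ 3.1  3.  -0.9 -1.7 -2.2 -1.9  0.   0.6]
[np.float64(585.5805631252556), np.float64(-18.424782414176406), 165] [243.59060793 184.75592919] [278.94047276 177.73650865]
[np.float64(585.5805631252556), np.float64(-18.424782414176406), 154] [243.99275985 185.92532049] [278.95893685 181.30937718]
[np.float64(585.5805631252556), np.float64(-18.424782414176406), 176] [243.17831532 183.55705044] [278.92179241 174.12179464]
```

View pics/o.png

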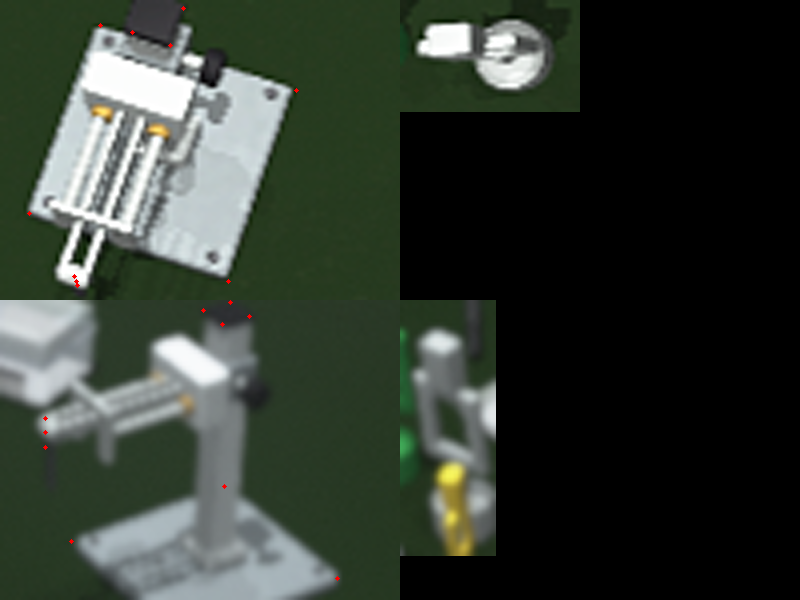

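```bash
python3 - <<'E'
from fit import *
p=[433.7,164.7,np.radians(7.65)]
from scipy.optimize import minimize
# refine, scene+top, from several starts
best=min((minimize(cost,[433.7+a,164.7+b,np.radians(y)],method='Nelder-Mead',options=dict(xatol=.02,fatol=.1,initial_simplex=np.array([[433.7+a,164.7+b,np.radians(y)],[437.7+a,164.7+b,np.radians(y)],[433.7+a,168.7+b,np.radians(y)],[433.7+a,164.7+b,np.radians(y+8)]]))) for a,b,y in((0,0,7),(-4,-3,0),(3,-3,15))),key=lambda r:r.fun)
print(best.x[:2],np.degrees(best.x[2]),best.fun);p=best.x
c,s=np.cos(p[2]),np.sin(p[2])
o=np.zeros((512,600,3),np.uint8);x=0
for d,w in((T,rt),(S,rs)):
    j=cv2.resize(d['image'][w[1]:w[1]+w[3],w[0]:w[0]+w[2]][...,::-1],None,fx=8,fy=8,interpolation=cv2.INTER_CUBIC).copy()
    for P in parts:
        q=np.array([proj(d,[p[0]+c*X[0]-s*X[1],p[1]+s*X[0]+c*X[1],X[2]]) for X in P])
        q=((q-w[:2]+.5)*8).astype(np.float32)
        cv2.polylines(j,[np.round(cv2.convexHull(q)).astype(int)],True,(0,0,255),1)
    o[:j.shape[0],x:x+j.shape[1]]=j;x+=j.shape[1]
cv2.imwrite('pics/ov.png',o)
E
```

```text
[433.72855488 164.49631981] 8.324274148898926 398.5403361344538
```

View pics/ov.png

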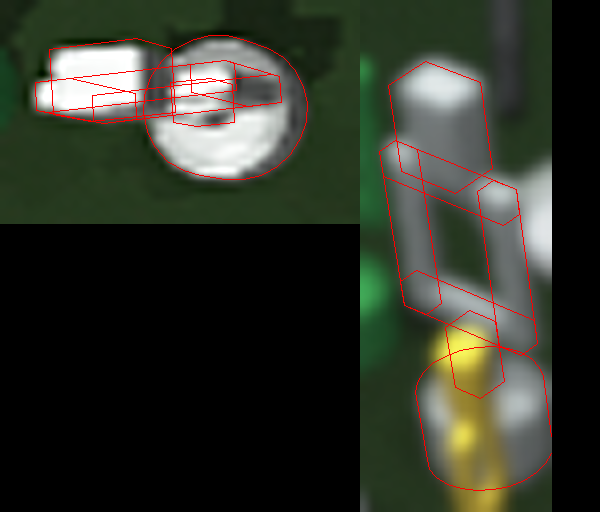

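Fit outlines match the large steel weight in both views (lug top at scene crop centre (435,85)). Weight at (434,164.5), yaw 8.3°; stand at (685,-50), yaw -17.4°. Gripping across the eye axis (tool y along the weight's x).

servo_tool(
  commands=[
    {"dp": [0,0,0],"dr": [0,0,0.995],"jaw": 0.55},
    {"dp": [0,0,0],"dr": [0,0,0.995],"jaw": 0.55},
    {"dp": [0,0,0],"dr": [0,0,0.995],"jaw": 0.55},
    {"dp": [0,0,0],"dr": [0,0,0.995],"jaw": 0.55},
    {"dp": [0,0,0],"dr": [0,0,0.995],"jaw": 0.55},
    {"dp": [0,0,0],"dr": [0,0,0.995],"jaw": 0.55},
    {"dp": [0,0,0],"dr": [0,0,0.995],"jaw": 0.55},
    {"dp": [0,0,0],"dr": [0,0,0.995],"jaw": 0.55},
    {"dp": [0,0,0],"dr": [0,0,0.995],"jaw": 0.55},
    {"dp": [0,0,0],"dr": [0,0,0.995],"jaw": 0.55},
    {"dp": [0,0,0],"dr": [0,0,0.995],"jaw": 0.55},
    {"dp": [0,0,0],"dr": [0,0,0.995],"jaw": 0.55},
    {"dp": [0,0,0],"dr": [0,0,0.995],"jaw": 0.55},
    {"dp": [0,0,0],"dr": [0,0,0.995],"jaw": 0.55},
    {"dp": [0,0,0],"dr": [0,0,0.995],"jaw": 0.55},
  ],
)

```text
clock: 1.6
tcp_pos: [224.6, 556.2, 238.6]
eef_rot: [[-0.142, 0.99, -0.001], [0.99, 0.142, -0.001], [-0.001, -0.001, -1.0]]
ft_force: [-0.3, 0.1, 1.0]
finger_gap: 0.552
finger_force: 0.0
```

servo_tool(
  commands=[
    {"dp": [-0.928,0.335,0],"dr": [0,0,0],"jaw": 0.55},
    {"dp": [-0.928,0.335,0],"dr": [0,0,0],"jaw": 0.55},
    {"dp": [-0.928,0.335,0],"dr": [0,0,0],"jaw": 0.55},
    {"dp": [-0.928,0.335,0],"dr": [0,0,0],"jaw": 0.55},
    {"dp": [-0.928,0.335,0],"dr": [0,0,0],"jaw": 0.55},
    {"dp": [-0.928,0.335,0],"dr": [0,0,0],"jaw": 0.55},
    {"dp": [-0.928,0.335,0],"dr": [0,0,0],"jaw": 0.55},
    {"dp": [-0.928,0.335,0],"dr": [0,0,0],"jaw": 0.55},
    {"dp": [-0.928,0.335,0],"dr": [0,0,0],"jaw": 0.55},
    {"dp": [-0.928,0.335,0],"dr": [0,0,0],"jaw": 0.55},
    {"dp": [-0.928,0.335,0],"dr": [0,0,0],"jaw": 0.55},
    {"dp": [-0.928,0.335,0],"dr": [0,0,0],"jaw": 0.55},
    {"dp": [-0.928,0.335,0],"dr": [0,0,0],"jaw": 0.55},
    {"dp": [-0.928,0.335,0],"dr": [0,0,0],"jaw": 0.55},
    {"dp": [-0.928,0.335,0],"dr": [0,0,0],"jaw": 0.55},
    {"dp": [0,0,0],"dr": [0,0,0],"jaw": 0.55},
    {"dp": [0,0,0],"dr": [0,0,0],"jaw": 0.55},
    {"dp": [0,0,0],"dr": [0,0,0],"jaw": 0.55},
  ],
)

```text
clock: 3.4
tcp_pos: [433.8, 165.5, 239.1]
eef_rot: [[-0.145, 0.989, -0.0], [0.989, 0.145, 0.0], [0.0, -0.0, -1.0]]
ft_force: [0.1, 0.1, 0.4]
finger_gap: 0.549
finger_force: 0.0
```

servo_tool(
  commands=[
    {"dp": [-0.03,0,0.6],"dr": [0,0,0],"jaw": 0.55},
    {"dp": [0,0,0.6],"dr": [0,0,0],"jaw": 0.55},
    {"dp": [0,0,0.6],"dr": [0,0,0],"jaw": 0.55},
    {"dp": [0,0,0.6],"dr": [0,0,0],"jaw": 0.55},
    {"dp": [0,0,0.6],"dr": [0,0,0],"jaw": 0.55},
    {"dp": [0,0,0.6],"dr": [0,0,0],"jaw": 0.55},
    {"dp": [0,0,0],"dr": [0,0,0],"jaw": 0.55},
    {"dp": [0,0,0],"dr": [0,0,0],"jaw": 0.55},
  ],
)

```text
clock: 4.2
tcp_pos: [433.9, 164.7, 131.5]
eef_rot: [[-0.146, 0.989, -0.0], [0.989, 0.146, 0.0], [0.0, -0.0, -1.0]]
ft_force: [-0.2, 0.4, 0.1]
finger_gap: 0.554
finger_force: 0.0
```

```bash
python3 - <<'E'
from h import *
d=snap('scene','g1');e=snap('top','g2');print(arm.read_state()['tcp_pos'],arm.read_state()['ft_force'])
a=cv2.imread('pics/g1.png')[130:270,120:260];b=cv2.imread('pics/g2.png')[200:320,100:220]
cv2.imwrite('pics/g.png',np.hstack([cv2.resize(a,(400,400),interpolation=2),cv2.resize(b,(400,400),interpolation=2)]))
E
```

```text
[434.68629033 164.62407654 132.69896399] [-0.0680306   0.26156102  0.09531574]
```

View pics/g.png

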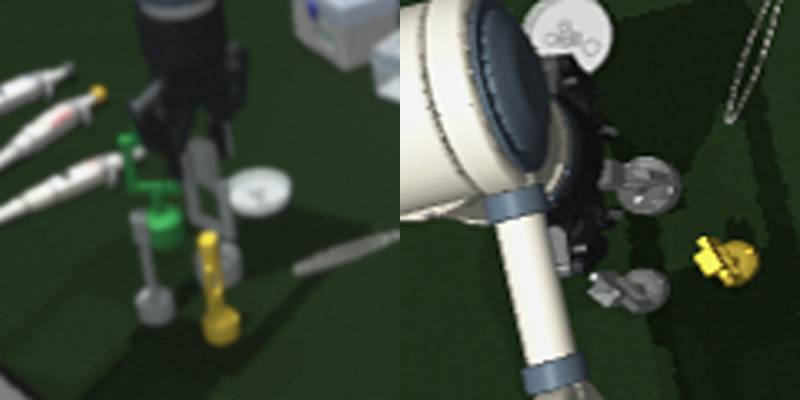

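The fingers straddle the lug of the large steel weight (scene crop (200,150)) and nothing has been disturbed. Closing now.

servo_tool(
  commands=[
    {"dp": [0,0,0],"dr": [0,0,0],"jaw": 0.35},
    {"dp": [0,0,0],"dr": [0,0,0],"jaw": 0.28},
    {"dp": [0,0,0],"dr": [0,0,0],"jaw": 0.24},
    {"dp": [0,0,0],"dr": [0,0,0],"jaw": 0.1},
    {"dp": [0,0,0],"dr": [0,0,0],"jaw": 0},
    {"dp": [0,0,0],"dr": [0,0,0],"jaw": 0},
    {"dp": [0,0,0],"dr": [0,0,0],"jaw": 0},
    {"dp": [0,0,0],"dr": [0,0,0],"jaw": 0},
  ],
)

```text
clock: 5.1
tcp_pos: [434.7, 164.1, 131.9]
eef_rot: [[-0.144, 0.99, 0.001], [0.99, 0.144, 0.0], [0.0, 0.001, -1.0]]
ft_force: [0.9, -1.0, 5.2]
finger_gap: 0.203
finger_force: 59.9
```

servo_tool(
  commands=[
    {"dp": [0,0,-0.1],"dr": [0,0,0],"jaw": 0},
    {"dp": [0,0,-0.3],"dr": [0,0,0],"jaw": 0},
    {"dp": [0,0,-0.6],"dr": [0,0,0],"jaw": 0},
    {"dp": [0,0,-0.6],"dr": [0,0,0],"jaw": 0},
    {"dp": [0,0,-0.6],"dr": [0,0,0],"jaw": 0},
    {"dp": [0,0,-0.5],"dr": [0,0,0],"jaw": 0},
    {"dp": [0,0,-0.2],"dr": [0,0,0],"jaw": 0},
    {"dp": [0,0,0],"dr": [0,0,0],"jaw": 0},
    {"dp": [0,0,0],"dr": [0,0,0],"jaw": 0},
    {"dp": [0,0,0],"dr": [0,0,0],"jaw": 0},
  ],
)

```text
clock: 6.1
tcp_pos: [434.0, 163.9, 217.0]
eef_rot: [[-0.145, 0.99, -0.002], [0.99, 0.145, -0.001], [-0.0, -0.002, -1.0]]
ft_force: [0.6, -0.1, -4.4]
finger_gap: 0.198
finger_force: 58.8
```

servo_tool(
  commands=[
    {"dp": [0,0,0],"dr": [0,0,0.92],"jaw": 0},
    {"dp": [0,0,0],"dr": [0,0,0.92],"jaw": 0},
    {"dp": [0,0,0],"dr": [0,0,0.92],"jaw": 0},
    {"dp": [0,0,0],"dr": [0,0,0.92],"jaw": 0},
    {"dp": [0,0,0],"dr": [0,0,0.92],"jaw": 0},
    {"dp": [0,0,0],"dr": [0,0,0.92],"jaw": 0},
    {"dp": [0,0,0],"dr": [0,0,0.92],"jaw": 0},
  ],
)

```text
clock: 6.8
tcp_pos: [434.0, 164.0, 217.3]
eef_rot: [[0.302, 0.953, -0.002], [0.953, -0.302, -0.0], [-0.001, -0.001, -1.0]]
ft_force: [0.4, 0.6, -3.3]
finger_gap: 0.198
finger_force: 58.7
```

servo_tool(
  commands=[
    {"dp": [-0.2,0.25,0.02],"dr": [0,0,0],"jaw": 0},
    {"dp": [-0.4,0.5,0.03],"dr": [0,0,0],"jaw": 0},
    {"dp": [-0.43,0.51,0.03],"dr": [0,0,0],"jaw": 0},
    {"dp": [-0.43,0.51,0.03],"dr": [0,0,0],"jaw": 0},
    {"dp": [-0.43,0.51,0.03],"dr": [0,0,0],"jaw": 0},
    {"dp": [-0.43,0.51,0.03],"dr": [0,0,0],"jaw": 0},
    {"dp": [-0.43,0.51,0.03],"dr": [0,0,0],"jaw": 0},
    {"dp": [-0.43,0.51,0.03],"dr": [0,0,0],"jaw": 0},
    {"dp": [-0.43,0.51,0.02],"dr": [0,0,0],"jaw": 0},
    {"dp": [-0.35,0.45,0.02],"dr": [0,0,0],"jaw": 0},
    {"dp": [-0.32,0.38,0],"dr": [0,0,0],"jaw": 0},
    {"dp": [0,0,0],"dr": [0,0,0],"jaw": 0},
    {"dp": [0,0,0],"dr": [0,0,0],"jaw": 0},
    {"dp": [0,0,0],"dr": [0,0,0],"jaw": 0},
  ],
)

```text
clock: 8.2
tcp_pos: [543.0, -4.3, 210.2]
eef_rot: [[0.299, 0.954, -0.0], [0.954, -0.299, 0.0], [0.0, -0.0, -1.0]]
ft_force: [-0.3, 0.2, -4.2]
finger_gap: 0.2
finger_force: 58.9
```

```bash
python3 - <<'E'
from h import *
d=snap('scene','p1');e=snap('top','p2');s=arm.read_state();print(s['tcp_pos'],s['ft_force'],s['clock'])
q=np.load('fit.npy');R=s['eef_rot'];t=s['tcp_pos']
eye=t+[0,0,-43.7];print('eye scene px',proj(d,eye))
c,sn=np.cos(q[2]),np.sin(q[2]);dl=eye[:2]-q[:2];print('eye in stand',c*dl[0]+sn*dl[1],-sn*dl[0]+c*dl[1],eye[2])
a=cv2.imread('pics/p1.png')[130:230,230:330].copy();b=cv2.imread('pics/p2.png')[100:200,210:310]
k=lambda i:cv2.resize(i,(400,400),interpolation=2)
cv2.imwrite('pics/p.png',np.hstack([k(a),k(b)]))
E
```

```text
[543.04152103  -4.153515   210.41368796] [-0.31897977 -0.34600639 -4.02790249] 8.3
eye scene px [263.74478412 181.84881999]
eye in stand -148.86086144571962 0.8615606115622398 166.7136879598163
```

View pics/p.png

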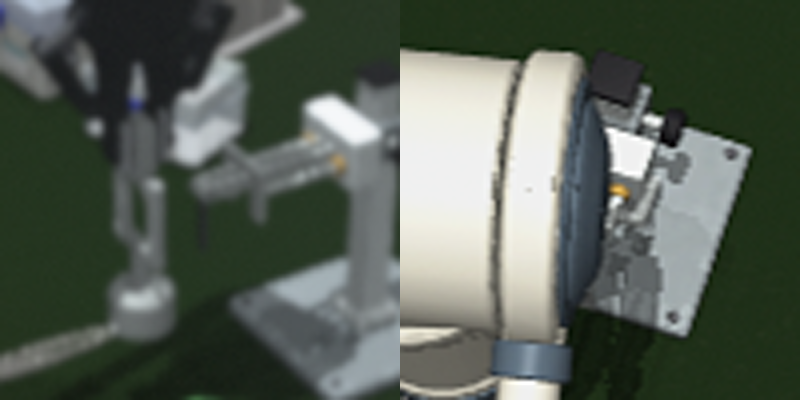

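The scene crop shows the weight upright at (140,220) ahead of the peg nose at (198,185); the top view is blocked by the arm. I'll check the peg line laterally from the first top image.

```bash
python3 - <<'E'
from h import *
T=load('top');q=np.load('fit.npy');c,s=np.cos(q[2]),np.sin(q[2]);print(q[:2],np.degrees(q[2]))
def st(P): d=P[:2]-q[:2];return np.round([c*d[0]+s*d[1],-s*d[0]+c*d[1]],1)
for n,u,v,z in(('bush',129,121,165),('nose',72,275,170),('yoke',93.5,215,179),('blkL',96,54,185),('blkR',196,88,185),('blkfL',82,90,185),('blkfR',184,122,185)):
    print(n,st(onz(T,225+u/4-.4,115+v/4-.4,z)))
E
```

```text
[684.79674193 -49.60410029] -17.445659133621977
bush [-6.6  3.4]
nose [-102.7    2.4]
yoke [-68.7   1.3]
blkL [17.9 30.7]
blkR [ 17.4 -28.7]
blkfL [-4.6 30.8]
blkfR [ -3.5 -28.9]
```

servo_tool(
  commands=[
    {"dp": [0.03,0.2,0],"dr": [0,0,0],"jaw": 0},
    {"dp": [0,0.2,0],"dr": [0,0,0],"jaw": 0},
    {"dp": [0,0.2,0],"dr": [0,0,0],"jaw": 0},
    {"dp": [0,0.2,0],"dr": [0,0,0],"jaw": 0},
    {"dp": [0,0.1,0],"dr": [0,0,0],"jaw": 0},
    {"dp": [0,0.1,0],"dr": [0,0,0],"jaw": 0},
    {"dp": [0,0.1,0],"dr": [0,0,0],"jaw": 0},
    {"dp": [0,0.1,0],"dr": [0,0,0],"jaw": 0},
    {"dp": [0,0.1,0],"dr": [0,0,0],"jaw": 0},
    {"dp": [0,0,0],"dr": [0,0,0],"jaw": 0},
  ],
)

```text
clock: 9.3
tcp_pos: [580.9, -15.7, 210.1]
eef_rot: [[0.3, 0.954, -0.0], [0.954, -0.3, -0.0], [-0.0, 0.0, -1.0]]
ft_force: [0.4, 0.4, -3.4]
finger_gap: 0.198
finger_force: 58.9
```

servo_tool(
  commands=[
    {"dp": [0,0.1,0],"dr": [0,0,0],"jaw": 0},
    {"dp": [0,0.1,0],"dr": [0,0,0],"jaw": 0},
    {"dp": [0,0.1,0],"dr": [0,0,0],"jaw": 0},
    {"dp": [0,0,0],"dr": [0,0,0],"jaw": 0},
    {"dp": [0,0,0],"dr": [0,0,0],"jaw": 0},
  ],
)

```text
clock: 9.8
tcp_pos: [589.3, -18.3, 210.1]
eef_rot: [[0.3, 0.954, -0.0], [0.954, -0.3, 0.0], [-0.0, -0.0, -1.0]]
ft_force: [-0.2, 0.2, -4.7]
finger_gap: 0.201
finger_force: 58.9
```

servo_tool(
  commands=[
    {"dp": [0,0.1,0],"dr": [0,0,0],"jaw": 0},
    {"dp": [0,0.1,0],"dr": [0,0,0],"jaw": 0},
    {"dp": [0,0.1,0],"dr": [0,0,0],"jaw": 0},
    {"dp": [0,0,0],"dr": [0,0,0],"jaw": 0},
    {"dp": [0,0,0],"dr": [0,0,0],"jaw": 0},
  ],
)

```text
clock: 10.3
tcp_pos: [597.9, -21.1, 210.1]
eef_rot: [[0.3, 0.954, -0.0], [0.954, -0.3, -0.0], [-0.0, -0.0, -1.0]]
ft_force: [0.5, -0.1, -4.4]
finger_gap: 0.198
finger_force: 58.9
```

servo_tool(
  commands=[
    {"dp": [0,0,0.05],"dr": [0,0,0],"jaw": 0},
    {"dp": [0,0,0.05],"dr": [0,0,0],"jaw": 0},
    {"dp": [0,0,0.05],"dr": [0,0,0],"jaw": 0},
    {"dp": [0,0,0.04],"dr": [0,0,0],"jaw": 0},
    {"dp": [0,0,0],"dr": [0,0,0],"jaw": 0},
  ],
)

```text
clock: 10.8
tcp_pos: [597.7, -21.0, 204.1]
eef_rot: [[0.3, 0.954, -0.0], [0.954, -0.3, 0.0], [-0.0, -0.0, -1.0]]
ft_force: [-0.5, 0.2, -3.4]
finger_gap: 0.201
finger_force: 59.0
```

servo_tool(
  commands=[
    {"dp": [0,0,0.03],"dr": [0,0,0],"jaw": 0},
    {"dp": [0,0,0.03],"dr": [0,0,0],"jaw": 0},
    {"dp": [0,0,0.03],"dr": [0,0,0],"jaw": 0},
    {"dp": [0,0,0],"dr": [0,0,0],"jaw": 0},
    {"dp": [0,0,0],"dr": [0,0,0],"jaw": 0},
  ],
)

```text
clock: 11.3
tcp_pos: [597.8, -21.0, 201.7]
eef_rot: [[0.3, 0.954, -0.0], [0.954, -0.3, 0.0], [-0.0, -0.0, -1.0]]
ft_force: [-0.3, 0.2, -3.1]
finger_gap: 0.2
finger_force: 59.0
```

servo_tool(
  commands=[
    {"dp": [0,0,0.03],"dr": [0,0,0],"jaw": 0},
    {"dp": [0,0,0.03],"dr": [0,0,0],"jaw": 0},
    {"dp": [0,0,0],"dr": [0,0,0],"jaw": 0},
    {"dp": [0,0,0],"dr": [0,0,0],"jaw": 0},
  ],
)

```text
clock: 11.7
tcp_pos: [597.8, -21.0, 199.9]
eef_rot: [[0.3, 0.954, -0.0], [0.954, -0.3, 0.0], [-0.0, -0.0, -1.0]]
ft_force: [-0.6, -0.9, -4.0]
finger_gap: 0.202
finger_force: 58.9
```

servo_tool(
  commands=[
    {"dp": [0,0,0.03],"dr": [0,0,0],"jaw": 0},
    {"dp": [0,0,0.03],"dr": [0,0,0],"jaw": 0},
    {"dp": [0,0,0],"dr": [0,0,0],"jaw": 0},
    {"dp": [0,0,0],"dr": [0,0,0],"jaw": 0},
  ],
)

```text
clock: 12.1
tcp_pos: [597.8, -21.0, 198.1]
eef_rot: [[0.3, 0.954, -0.0], [0.954, -0.3, 0.0], [-0.0, -0.0, -1.0]]
ft_force: [-0.6, 0.3, -4.0]
finger_gap: 0.204
finger_force: 58.9
```

servo_tool(
  commands=[
    {"dp": [0,0,0.03],"dr": [0,0,0],"jaw": 0},
    {"dp": [0,0,0.03],"dr": [0,0,0],"jaw": 0},
    {"dp": [0,0,0],"dr": [0,0,0],"jaw": 0},
    {"dp": [0,0,0],"dr": [0,0,0],"jaw": 0},
  ],
)

```text
clock: 12.5
tcp_pos: [597.8, -21.0, 196.3]
eef_rot: [[0.3, 0.954, -0.0], [0.954, -0.3, -0.0], [-0.0, -0.0, -1.0]]
ft_force: [0.6, 0.5, -3.7]
finger_gap: 0.203
finger_force: 59.0
```

servo_tool(
  commands=[
    {"dp": [0,0,0.03],"dr": [0,0,0],"jaw": 0},
    {"dp": [0,0,0],"dr": [0,0,0],"jaw": 0},
    {"dp": [0,0,0],"dr": [0,0,0],"jaw": 0},
  ],
)

```text
clock: 12.8
tcp_pos: [597.8, -21.0, 195.4]
eef_rot: [[0.3, 0.954, -0.0], [0.954, -0.3, 0.0], [0.0, -0.0, -1.0]]
ft_force: [0.5, 0.1, -4.5]
finger_gap: 0.201
finger_force: 58.9
```

servo_tool(
  commands=[
    {"dp": [0,0,0.03],"dr": [0,0,0],"jaw": 0},
    {"dp": [0,0,0],"dr": [0,0,0],"jaw": 0},
    {"dp": [0,0,0],"dr": [0,0,0],"jaw": 0},
  ],
)

```text
clock: 13.1
tcp_pos: [597.8, -21.0, 194.5]
eef_rot: [[0.3, 0.954, -0.0], [0.954, -0.3, -0.0], [-0.0, -0.0, -1.0]]
ft_force: [0.6, 0.2, -4.3]
finger_gap: 0.198
finger_force: 59.0
```

servo_tool(
  commands=[
    {"dp": [0,0,0.03],"dr": [0,0,0],"jaw": 0},
    {"dp": [0,0,0],"dr": [0,0,0],"jaw": 0},
    {"dp": [0,0,0],"dr": [0,0,0],"jaw": 0},
  ],
)

```text
clock: 13.4
tcp_pos: [597.8, -21.0, 193.7]
eef_rot: [[0.3, 0.954, -0.0], [0.954, -0.3, -0.0], [-0.0, -0.0, -1.0]]
ft_force: [-0.5, 0.2, -3.8]
finger_gap: 0.202
finger_force: 59.0
```

servo_tool(
  commands=[
    {"dp": [0,0,0.03],"dr": [0,0,0],"jaw": 0},
    {"dp": [0,0,0],"dr": [0,0,0],"jaw": 0},
    {"dp": [0,0,0],"dr": [0,0,0],"jaw": 0},
  ],
)

```text
clock: 13.7
tcp_pos: [597.9, -21.0, 193.5]
eef_rot: [[0.3, 0.954, 0.001], [0.954, -0.3, -0.0], [0.0, 0.001, -1.0]]
ft_force: [-2.0, 0.5, 1.3]
finger_gap: 0.203
finger_force: 59.5
```

Peg felt at TCP z 193.5. I'll raise 2 mm and push on.

servo_tool(
  commands=[
    {"dp": [0,0,-0.07],"dr": [0,0,0],"jaw": 0},
    {"dp": [0,0.07,0],"dr": [0,0,0],"jaw": 0},
    {"dp": [0,0.07,0],"dr": [0,0,0],"jaw": 0},
    {"dp": [0,0.07,0],"dr": [0,0,0],"jaw": 0},
    {"dp": [0,0.07,0],"dr": [0,0,0],"jaw": 0},
    {"dp": [0,0,0],"dr": [0,0,0],"jaw": 0},
    {"dp": [0,0,0],"dr": [0,0,0],"jaw": 0},
  ],
)

```text
clock: 14.4
tcp_pos: [605.9, -23.5, 194.7]
eef_rot: [[0.3, 0.954, -0.0], [0.954, -0.3, 0.0], [-0.0, -0.0, -1.0]]
ft_force: [0.2, 0.4, -4.2]
finger_gap: 0.201
finger_force: 59.0
```

servo_tool(
  commands=[
    {"dp": [0,0.07,0],"dr": [0,0,0],"jaw": 0},
    {"dp": [0,0.07,0],"dr": [0,0,0],"jaw": 0},
    {"dp": [0,0,0],"dr": [0,0,0],"jaw": 0},
  ],
)

```text
clock: 14.7
tcp_pos: [610.1, -24.9, 194.8]
eef_rot: [[0.3, 0.954, 0.0], [0.954, -0.3, -0.0], [-0.0, 0.0, -1.0]]
ft_force: [0.4, -0.1, -3.7]
finger_gap: 0.202
finger_force: 58.9
```

servo_tool(
  commands=[
    {"dp": [0,0.07,0],"dr": [0,0,0],"jaw": 0},
    {"dp": [0,0.07,0],"dr": [0,0,0],"jaw": 0},
    {"dp": [0,0,0],"dr": [0,0,0],"jaw": 0},
  ],
)

```text
clock: 15.0
tcp_pos: [613.7, -26.0, 194.8]
eef_rot: [[0.3, 0.954, -0.001], [0.954, -0.3, 0.0], [0.0, -0.001, -1.0]]
ft_force: [-1.9, -0.4, -3.4]
finger_gap: 0.199
finger_force: 59.0
```

servo_tool(
  commands=[
    {"dp": [0,0.07,0],"dr": [0,0,0],"jaw": 0},
    {"dp": [0,0.07,0],"dr": [0,0,0],"jaw": 0},
    {"dp": [0,0,0],"dr": [0,0,0],"jaw": 0},
  ],
)

```text
clock: 15.3
tcp_pos: [617.8, -27.2, 194.9]
eef_rot: [[0.3, 0.954, -0.001], [0.954, -0.3, 0.0], [0.0, -0.001, -1.0]]
ft_force: [-3.8, 0.9, -3.0]
finger_gap: 0.198
finger_force: 59.1
```

servo_tool(
  commands=[
    {"dp": [0,0.07,0],"dr": [0,0,0],"jaw": 0},
    {"dp": [0,0.07,0],"dr": [0,0,0],"jaw": 0},
    {"dp": [0,0.07,0],"dr": [0,0,0],"jaw": 0},
    {"dp": [0,0,0],"dr": [0,0,0],"jaw": 0},
  ],
)

```text
clock: 15.7
tcp_pos: [623.9, -29.1, 194.8]
eef_rot: [[0.3, 0.954, -0.001], [0.954, -0.3, 0.0], [0.0, -0.001, -1.0]]
ft_force: [-5.1, 1.8, -2.5]
finger_gap: 0.2
finger_force: 59.1
```

servo_tool(
  commands=[
    {"dp": [0,0.07,0],"dr": [0,0,0],"jaw": 0},
    {"dp": [0,0.07,0],"dr": [0,0,0],"jaw": 0},
    {"dp": [0,0,0],"dr": [0,0,0],"jaw": 0},
    {"dp": [0,0,0],"dr": [0,0,0],"jaw": 0},
    {"dp": [0,0,0],"dr": [0,0,0],"jaw": 0},
  ],
)

```text
clock: 16.2
tcp_pos: [627.5, -30.2, 194.8]
eef_rot: [[0.3, 0.954, -0.001], [0.954, -0.3, 0.0], [-0.0, -0.001, -1.0]]
ft_force: [-5.9, 0.9, -2.7]
finger_gap: 0.202
finger_force: 59.1
```

```bash
python3 - <<'E'
from h import *
d=snap('scene','f1');s=arm.read_state();print(s['tcp_pos'],s['ft_force'])
cv2.imwrite('pics/f.png',cv2.resize(cv2.imread('pics/f1.png')[150:240,240:340],(800,600),interpolation=2) if 0 else cv2.resize(cv2.imread('pics/f1.png')[155:230,245:345],(800,600),interpolation=2))
E
```

```text
[627.42071699 -30.21133687 194.80463289] [-6.47595496  1.59701813 -2.05783431]
```

View pics/f.png

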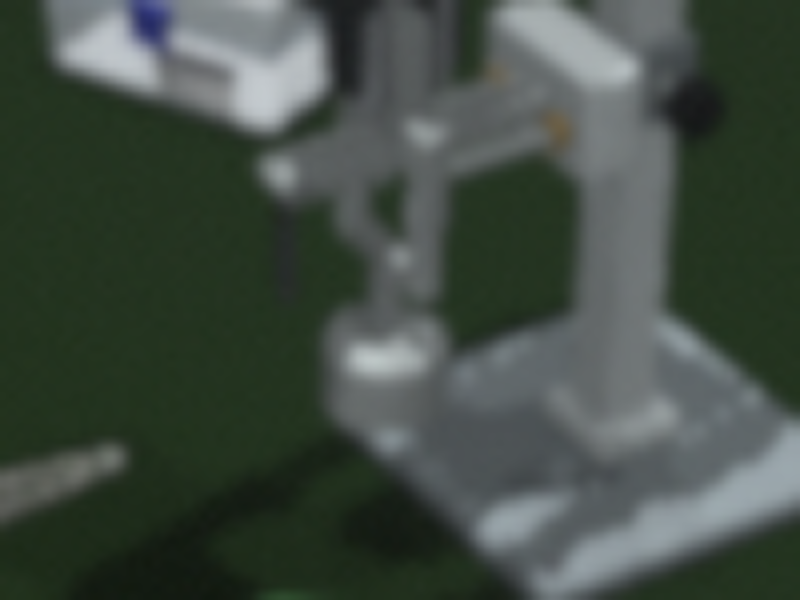

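The flap hangs vertical again at (285,250), in front of the eye, with the weight behind it at (390,370). I'll back off until the pusher is at rest, then let the eye down.

servo_tool(
  commands=[
    {"dp": [0,-0.07,0],"dr": [0,0,0],"jaw": 0},
    {"dp": [0,-0.07,0],"dr": [0,0,0],"jaw": 0},
    {"dp": [0,-0.07,0],"dr": [0,0,0],"jaw": 0},
    {"dp": [0,-0.07,0],"dr": [0,0,0],"jaw": 0},
    {"dp": [0,-0.07,0],"dr": [0,0,0],"jaw": 0},
    {"dp": [0,-0.07,0],"dr": [0,0,0],"jaw": 0},
    {"dp": [0,-0.07,0],"dr": [0,0,0],"jaw": 0},
    {"dp": [0,-0.07,0],"dr": [0,0,0],"jaw": 0},
    {"dp": [0,0,0],"dr": [0,0,0],"jaw": 0},
    {"dp": [0,0,0],"dr": [0,0,0],"jaw": 0},
  ],
)

```text
clock: 17.25
tcp_pos: [612.2, -25.6, 195.1]
eef_rot: [[0.3, 0.954, 0.001], [0.954, -0.3, -0.0], [0.0, 0.001, -1.0]]
ft_force: [-0.1, 0.3, -2.6]
finger_gap: 0.199
finger_force: 59.0
```

servo_tool(
  commands=[
    {"dp": [0,0,0.02],"dr": [0,0,0],"jaw": 0},
    {"dp": [0,0,0],"dr": [0,0,0],"jaw": 0},
    {"dp": [0,0,0],"dr": [0,0,0],"jaw": 0},
  ],
)

```text
clock: 17.55
tcp_pos: [612.0, -25.5, 194.2]
eef_rot: [[0.3, 0.954, 0.0], [0.954, -0.3, -0.0], [-0.0, 0.0, -1.0]]
ft_force: [-0.0, 0.0, -4.0]
finger_gap: 0.201
finger_force: 59.0
```

servo_tool(
  commands=[
    {"dp": [0,0,0.02],"dr": [0,0,0],"jaw": 0},
    {"dp": [0,0,0],"dr": [0,0,0],"jaw": 0},
    {"dp": [0,0,0],"dr": [0,0,0],"jaw": 0},
  ],
)

```text
clock: 17.85
tcp_pos: [611.9, -25.4, 193.7]
eef_rot: [[0.3, 0.954, 0.0], [0.954, -0.3, -0.0], [0.0, 0.0, -1.0]]
ft_force: [0.0, 0.7, -3.6]
finger_gap: 0.202
finger_force: 59.1
```

servo_tool(
  commands=[
    {"dp": [0,0,0.015],"dr": [0,0,0],"jaw": 0},
    {"dp": [0,0,0],"dr": [0,0,0],"jaw": 0},
    {"dp": [0,0,0],"dr": [0,0,0],"jaw": 0},
  ],
)

```text
clock: 18.15
tcp_pos: [611.9, -25.4, 193.6]
eef_rot: [[0.3, 0.954, 0.0], [0.954, -0.3, -0.0], [0.0, 0.0, -1.0]]
ft_force: [-0.3, 1.3, -1.2]
finger_gap: 0.2
finger_force: 59.4
```

servo_tool(
  commands=[
    {"dp": [0,0,0.01],"dr": [0,0,0],"jaw": 0},
    {"dp": [0,0,0],"dr": [0,0,0],"jaw": 0},
    {"dp": [0,0,0],"dr": [0,0,0],"jaw": 0},
  ],
)

```text
clock: 18.45
tcp_pos: [611.9, -25.4, 193.5]
eef_rot: [[0.3, 0.954, 0.001], [0.954, -0.3, -0.0], [0.0, 0.001, -1.0]]
ft_force: [-1.5, 0.2, 1.5]
finger_gap: 0.2
finger_force: 59.7
```

servo_tool(
  commands=[
    {"dp": [0,0,0],"dr": [0,0,0],"jaw": 0.21},
    {"dp": [0,0,0],"dr": [0,0,0],"jaw": 0.22},
    {"dp": [0,0,0],"dr": [0,0,0],"jaw": 0.24},
    {"dp": [0,0,0],"dr": [0,0,0],"jaw": 0.27},
    {"dp": [0,0,0],"dr": [0,0,0],"jaw": 0.32},
    {"dp": [0,0,0],"dr": [0,0,0],"jaw": 0.4},
    {"dp": [0,0,0],"dr": [0,0,0],"jaw": 0.48},
    {"dp": [0,0,0],"dr": [0,0,0],"jaw": 0.5},
    {"dp": [0,0,0],"dr": [0,0,0],"jaw": 0.5},
    {"dp": [0,0,0],"dr": [0,0,0],"jaw": 0.5},
  ],
)

```text
clock: 19.45
tcp_pos: [611.9, -25.4, 192.9]
eef_rot: [[0.3, 0.954, 0.0], [0.954, -0.3, -0.0], [-0.0, 0.0, -1.0]]
ft_force: [0.3, 0.5, 1.2]
finger_gap: 0.497
finger_force: 0.0
```

servo_tool(
  commands=[
    {"dp": [0,0,-0.1],"dr": [0,0,0],"jaw": 0.5},
    {"dp": [0,0,-0.3],"dr": [0,0,0],"jaw": 0.5},
    {"dp": [0,0,-0.5],"dr": [0,0,0],"jaw": 0.5},
    {"dp": [0,0,-0.7],"dr": [0,0,0],"jaw": 0.5},
    {"dp": [0,0,-0.8],"dr": [0,0,0],"jaw": 0.5},
    {"dp": [0,0,-0.5],"dr": [0,0,0],"jaw": 0.5},
    {"dp": [0,0,0],"dr": [0,0,0],"jaw": 0.5},
    {"dp": [0,0,0],"dr": [0,0,0],"jaw": 0.5},
    {"dp": [0,0,0],"dr": [0,0,0],"jaw": 0.5},
    {"dp": [0,0,0],"dr": [0,0,0],"jaw": 0.5},
    {"dp": [0,0,0],"dr": [0,0,0],"jaw": 0.5},
    {"dp": [0,0,0],"dr": [0,0,0],"jaw": 0.5},
    {"dp": [0,0,0],"dr": [0,0,0],"jaw": 0.5},
    {"dp": [0,0,0],"dr": [0,0,0],"jaw": 0.5},
    {"dp": [0,0,0],"dr": [0,0,0],"jaw": 0.5},
  ],
)

```text
clock: 20.95
tcp_pos: [611.9, -25.4, 279.9]
eef_rot: [[0.3, 0.954, 0.0], [0.954, -0.3, 0.0], [0.0, 0.0, -1.0]]
ft_force: [0.3, -0.5, -0.2]
finger_gap: 0.502
finger_force: 0.0
```

```bash
python3 - <<'E'
from h import *
snap('scene','e1')
cv2.imwrite('pics/e.png',cv2.resize(cv2.imread('pics/e1.png')[140:230,240:360],(800,600),interpolation=2))
E
```

```text
(no output)
```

View pics/e.png

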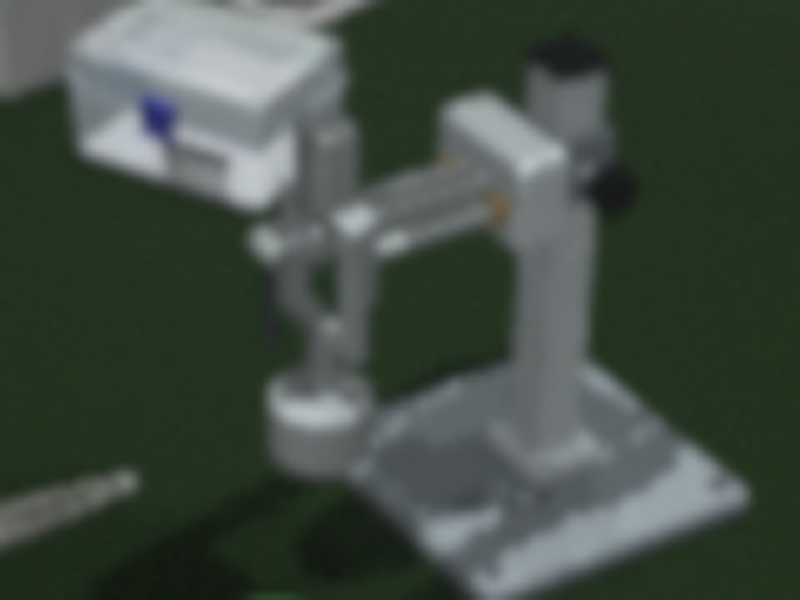

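The weight hangs upright at (320,420), with the flap shut in front of it at (270,300). I'll let it settle, then hand in.

servo_tool(
  commands=[
    {"dp": [0,0,0],"dr": [0,0,0],"jaw": 0.5},
    {"dp": [0,0,0],"dr": [0,0,0],"jaw": 0.5},
    {"dp": [0,0,0],"dr": [0,0,0],"jaw": 0.5},
    {"dp": [0,0,0],"dr": [0,0,0],"jaw": 0.5},
    {"dp": [0,0,0],"dr": [0,0,0],"jaw": 0.5},
    {"dp": [0,0,0],"dr": [0,0,0],"jaw": 0.5},
    {"dp": [0,0,0],"dr": [0,0,0],"jaw": 0.5},
    {"dp": [0,0,0],"dr": [0,0,0],"jaw": 0.5},
    {"dp": [0,0,0],"dr": [0,0,0],"jaw": 0.5},
    {"dp": [0,0,0],"dr": [0,0,0],"jaw": 0.5},
    {"dp": [0,0,0],"dr": [0,0,0],"jaw": 0.5},
    {"dp": [0,0,0],"dr": [0,0,0],"jaw": 0.5},
    {"dp": [0,0,0],"dr": [0,0,0],"jaw": 0.5},
    {"dp": [0,0,0],"dr": [0,0,0],"jaw": 0.5},
    {"dp": [0,0,0],"dr": [0,0,0],"jaw": 0.5},
    {"dp": [0,0,0],"dr": [0,0,0],"jaw": 0.5},
    {"dp": [0,0,0],"dr": [0,0,0],"jaw": 0.5},
    {"dp": [0,0,0],"dr": [0,0,0],"jaw": 0.5},
    {"dp": [0,0,0],"dr": [0,0,0],"jaw": 0.5},
    {"dp": [0,0,0],"dr": [0,0,0],"jaw": 0.5},
  ],
)

```text
clock: 23.0
tcp_pos: [611.9, -25.4, 279.9]
eef_rot: [[0.3, 0.954, -0.0], [0.954, -0.3, -0.0], [-0.0, -0.0, -1.0]]
ft_force: [0.2, -0.1, 0.1]
finger_gap: 0.5
finger_force: 0.0
```

```bash
python3 - <<'E'
from h import *
a=load('e1')['image'][150:225,270:300].astype(int)
for k in range(4):
    b=np.array(arm.get_image('scene')['image'])[150:225,270:300].astype(int);print(abs(b-a).max());a=b
print(arm.sign_off())
E
```

```text
4
9
7
8
the job is handed in; nothing more can be done
None
```

The check weight hangs still and upright on the peg with the flap shut in front of it, and I handed the job in at about 23 s of the 56 s allowed; the hand-in gave no verdict.

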